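Set the stock tags on the parts-bin rack

TASK

Bring the flip tags on the parts-bin rack up to date: the tag in front of each full bin must lie back toward its bin with its round disc on top, and the tag of each bin that is empty or nearly empty must lie forward with its straight bar on top. Push each wrong tag over gently with the fingertips; do not grip or force a tag, and leave the bins and everything lying around the rack where they are.

Things in the scene. Friction and masses are not known exactly. Their poses are not given: they have to be found in the camera images.
- rack: plywood bin rack fixed to the table, 436 mm wide. Origin on the table under the middle of its tag rail, a batten along its front (22 mm thick, top 30 mm above the table); x points back to the bins, y along the rail to the left. Five places 82 mm apart, each with a tag on the rail and a bin behind it. Back edge: 162 mm behind the rail, 50 mm high.
- tag_a: one flip tag: a steel bracket on the rail with a leaf (leaf_a) on a hinge pin. Origin on the rail's top, 14 mm under the pin's middle; axes as the rack's. It may stand at any of the five places and belongs to the bin straight behind it. The pin is 44 mm above the table, between ears 70 mm apart that reach 51 mm above the table. Leaf: aluminium sheet 58 mm wide, 2 mm thick, 56 mm long, about 32 g.
- leaf_a (a joint): angle of tag_a's leaf about the pin. 0 = lies forward (toward the robot), face with the dark straight bar up; 0.8 = upright; 1.6 = lies back toward the bin, face with the dark round disc up. It swings freely and once past upright falls on by itself. At both ends its free edge is 40 mm in front of or behind the pin and 83 mm above the table (100 mm when upright), with open space under it.
- tag_b: one flip tag: a steel bracket on the rail with a leaf (leaf_b) on a hinge pin. Origin on the rail's top, 14 mm under the pin's middle; axes as the rack's. It may stand at any of the five places and belongs to the bin straight behind it. The pin is 44 mm above the table, between ears 70 mm apart that reach 51 mm above the table. Leaf: aluminium sheet 58 mm wide, 2 mm thick, 56 mm long, about 32 g.
- leaf_b (a joint): angle of tag_b's leaf about the pin. 0 = lies forward (toward the robot), face with the dark straight bar up; 0.8 = upright; 1.6 = lies back toward the bin, face with the dark round disc up. It swings freely and once past upright falls on by itself. At both ends its free edge is 40 mm in front of or behind the pin and 83 mm above the table (100 mm when upright), with open space under it.
- tag_c: one flip tag: a steel bracket on the rail with a leaf (leaf_c) on a hinge pin. Origin on the rail's top, 14 mm under the pin's middle; axes as the rack's. It may stand at any of the five places and belongs to the bin straight behind it. The pin is 44 mm above the table, between ears 70 mm apart that reach 51 mm above the table. Leaf: aluminium sheet 58 mm wide, 2 mm thick, 56 mm long, about 32 g.
- leaf_c (a joint): angle of tag_c's leaf about the pin. 0 = lies forward (toward the robot), face with the dark straight bar up; 0.8 = upright; 1.6 = lies back toward the bin, face with the dark round disc up. It swings freely and once past upright falls on by itself. At both ends its free edge is 40 mm in front of or behind the pin and 83 mm above the table (100 mm when upright), with open space under it.
- tag_d: one flip tag: a steel bracket on the rail with a leaf (leaf_d) on a hinge pin. Origin on the rail's top, 14 mm under the pin's middle; axes as the rack's. It may stand at any of the five places and belongs to the bin straight behind it. The pin is 44 mm above the table, between ears 70 mm apart that reach 51 mm above the table. Leaf: aluminium sheet 58 mm wide, 2 mm thick, 56 mm long, about 32 g.
- leaf_d (a joint): angle of tag_d's leaf about the pin. 0 = lies forward (toward the robot), face with the dark straight bar up; 0.8 = upright; 1.6 = lies back toward the bin, face with the dark round disc up. It swings freely and once past upright falls on by itself. At both ends its free edge is 40 mm in front of or behind the pin and 83 mm above the table (100 mm when upright), with open space under it.
- tag_e: one flip tag: a steel bracket on the rail with a leaf (leaf_e) on a hinge pin. Origin on the rail's top, 14 mm under the pin's middle; axes as the rack's. It may stand at any of the five places and belongs to the bin straight behind it. The pin is 44 mm above the table, between ears 70 mm apart that reach 51 mm above the table. Leaf: aluminium sheet 58 mm wide, 2 mm thick, 56 mm long, about 32 g.
- leaf_e (a joint): angle of tag_e's leaf about the pin. 0 = lies forward (toward the robot), face with the dark straight bar up; 0.8 = upright; 1.6 = lies back toward the bin, face with the dark round disc up. It swings freely and once past upright falls on by itself. At both ends its free edge is 40 mm in front of or behind the pin and 83 mm above the table (100 mm when upright), with open space under it.
- bin_bolts_lip (a point): a loose grey open parts bin, 96 mm deep, 72 mm wide, 36 mm high, standing in one of the rack's places; FULL: heaped with hex bolts. The point is the middle of the top of its front wall, 46 mm above the table and about 52 mm straight behind the origin of the tag it belongs to; heaped contents reach at most 50 mm above the table. Which place it stands at varies.
- bin_pins_lip (a point): a loose grey open parts bin, 96 mm deep, 72 mm wide, 36 mm high, standing in one of the rack's places; FULL: heaped with short wooden dowel pins. The point is the middle of the top of its front wall, 46 mm above the table and about 52 mm straight behind the origin of the tag it belongs to; heaped contents reach at most 50 mm above the table. Which place it stands at varies.
- bin_nuts_lip (a point): a loose grey open parts bin, 96 mm deep, 72 mm wide, 36 mm high, standing in one of the rack's places; FULL: heaped with hex nuts. The point is the middle of the top of its front wall, 46 mm above the table and about 52 mm straight behind the origin of the tag it belongs to; heaped contents reach at most 50 mm above the table. Which place it stands at varies.
- bin_low_lip (a point): a loose grey open parts bin, 96 mm deep, 72 mm wide, 36 mm high, standing in one of the rack's places; NOT full: a single hex bolt left in it. The point is the middle of the top of its front wall, 46 mm above the table and about 52 mm straight behind the origin of the tag it belongs to; heaped contents reach at most 50 mm above the table. Which place it stands at varies.
- bin_empty_lip (a point): a loose grey open parts bin, 96 mm deep, 72 mm wide, 36 mm high, standing in one of the rack's places; NOT full: empty. The point is the middle of the top of its front wall, 46 mm above the table and about 52 mm straight behind the origin of the tag it belongs to; heaped contents reach at most 50 mm above the table. Which place it stands at varies.
- carpenter_pencil: flat red carpenter's pencil, 14x153x8 mm, lying lengthwise in the trough between the tag rail and the bins; origin under its middle. To be left alone.
- spare_bolt: a loose hex bolt, 20x64x17 mm, on the table just in front of the rack; origin under its middle. To be left alone.
- screw_jar: clear jar of screws with a lid, 62 mm across, 77 mm tall, beside the left end of the rack; origin under its middle. To be left alone.
- masking_tape: roll of masking tape, 104 mm across, 24 mm high, lying beside the right end of the rack; origin under its middle. To be left alone.
- screwdriver_flat: screwdriver, 200 mm long, 27 mm high, lying on the table in front; origin under its middle. To be left alone.
- try_square: 150 mm try square, 194x118x17 mm, lying on the table in front; origin under its middle. To be left alone.

How it is judged (in metres and radians):
At the end, for the whole second after the job is handed in: The three full bins' tags lie back (leaf angle over 1.45 rad), the other two lie forward (under 0.15 rad); every bin and every thing round the rack is within 15 mm of where it stood ((((horizontal distance between tag_a and bin_bolts_lip below 0.072 m or horizontal distance between tag_a and bin_pins_lip below 0.072 m or horizontal distance between tag_a and bin_nuts_lip below 0.072 m) and value of joint leaf_a above 1.45 rad) or ((horizontal distance between tag_a and bin_low_lip below 0.072 m or horizontal distance between tag_a and bin_empty_lip below 0.072 m) and value of joint leaf_a below 0.15 rad)) and (((horizontal distance between tag_b and bin_bolts_lip below 0.072 m or horizontal distance between tag_b and bin_pins_lip below 0.072 m or horizontal distance between tag_b and bin_nuts_lip below 0.072 m) and value of joint leaf_b above 1.45 rad) or ((horizontal distance between tag_b and bin_low_lip below 0.072 m or horizontal distance between tag_b and bin_empty_lip below 0.072 m) and value of joint leaf_b below 0.15 rad)) and (((horizontal distance between tag_c and bin_bolts_lip below 0.072 m or horizontal distance between tag_c and bin_pins_lip below 0.072 m or horizontal distance between tag_c and bin_nuts_lip below 0.072 m) and value of joint leaf_c above 1.45 rad) or ((horizontal distance between tag_c and bin_low_lip below 0.072 m or horizontal distance between tag_c and bin_empty_lip below 0.072 m) and value of joint leaf_c below 0.15 rad)) and (((horizontal distance between tag_d and bin_bolts_lip below 0.072 m or horizontal distance between tag_d and bin_pins_lip below 0.072 m or horizontal distance between tag_d and bin_nuts_lip below 0.072 m) and value of joint leaf_d above 1.45 rad) or ((horizontal distance between tag_d and bin_low_lip below 0.072 m or horizontal distance between tag_d and bin_empty_lip below 0.072 m) and value of joint leaf_d below 0.15 rad)) and (((horizontal distance between tag_e and bin_bolts_lip below 0.072 m or horizontal distance between tag_e and bin_pins_lip below 0.072 m or horizontal distance between tag_e and bin_nuts_lip below 0.072 m) and value of joint leaf_e above 1.45 rad) or ((horizontal distance between tag_e and bin_low_lip below 0.072 m or horizontal distance between tag_e and bin_empty_lip below 0.072 m) and value of joint leaf_e below 0.15 rad)) and distance of each of bin_bolts_lip, bin_pins_lip, bin_nuts_lip, bin_low_lip, bin_empty_lip, carpenter_pencil, spare_bolt, screw_jar, masking_tape, screwdriver_flat, try_square from where it was at the start of the episode below 0.015 m); the robot touches nothing.
It fails at once if a bin is lifted, or shifted by more than 15 mm (distance of any of bin_bolts_lip, bin_pins_lip, bin_nuts_lip, bin_low_lip, bin_empty_lip from where it was at the start of the episode above 0.015 m).
It fails at once if something lying round the rack is lifted, or shifted by more than 15 mm (distance of any of carpenter_pencil, spare_bolt, screw_jar, masking_tape, screwdriver_flat, try_square from where it was at the start of the episode above 0.015 m).
It fails at once if a tag is pinched or forced (fingers press a tag with more than 20 N) (contact force between the fingers and tag_a above 20 N or contact force between the fingers and tag_b above 20 N or contact force between the fingers and tag_c above 20 N or contact force between the fingers and tag_d above 20 N or contact force between the fingers and tag_e above 20 N).
It also fails if it takes over 64 s, if anything falls off the work surface, if the arm or the gripper's body presses on something with over 40 N, if the wrist force passes 120 N, or if a joint passes its speed limit or range.

ROBOT

A 7-joint arm with a two-finger parallel gripper is mounted at the origin on a cart in front of the work surface, level with it; the furniture and walls round the work are solid. World frame = base frame: x ahead of the robot, y to its left, z up, the work surface at z = 0. Lengths are in mm, angles in rad, forces in N, time in s.
With the tool pointing down it reaches from about 425 to 950 mm from the base axis. Payload 4.7 kg.
Tool frame: the origin (TCP) lies midway between the tips of the shut fingers; the grasp point (between the pads) lies 19 mm behind it (manip.hold_point_z is the distance from the TCP to the grasp point, in mm); z points along the fingers, y is the line along which they close (so a half turn about z gives the same grasp; the last joint's range is limited). The gripper opens to 85 mm and grips with 20 to 120 N. Pads are 22 mm wide; open, the fingers measure 114 mm over their backs; the gripper's body (76 mm by 85 mm) begins 54 mm behind the grasp point. The pads swing forward as they close: fully open they stand 13 mm farther back than shut.
Start: joints at [1.3, 0.469, -0.049, 1.532, 0.024, 1.141, -0.082], TCP at [161.675, -655.37, 231.335] pointing down, gripper open.
Joint ranges: [-2.59, 2.59], [-0.33, 1.99], [-1.39, 1.29], [0.1, 2.45], [-1.04, 4.18], [0.21, 1.99], [-2.66, 2.66]. Speed limits (rad/s): [2.57, 2.57, 3.14, 3.14, 3.14, 3.14, 3.14].

INTERFACE

Orientations are given as a unit quaternion [x, y, z, w].
In Python, from workcell import manip, optics gives the robot as it stands.
- The arm moves only by the tool apply_moves, never from a script. Its argument "plan" is one flat list of numbers, 5 for each row, row after row: the opening in per cent of the stroke, from 0 (shut) to 100 (fully open), then the shift along the tool's x, y, z in m, then the turn about the tool's z in degrees. A call has exactly 10 rows; each row shifts and turns the commanded pose from where the row before left it, along the tool's axes as they then stand; what a row does not reach is not made up. A row lasts 1/10 s, in which the tool goes at most 50 mm and 8.59 degrees, less where a joint would pass 70% of its speed; a pose out of reach is approached as far as the arm can. A call is refused whole if a number of a shift passes 0.05 or a number of a turn 8.59, either way. A call with a gripper value outside its range is refused whole. The fingers move at their own pace and stop on an object; "newtons" is the grip in N (left out, the last holds). Time passes only in rows, so rows that do not move let the fingers close, or fill a call up. It gives the time, the measured TCP pose, the force, the opening and the grip force at its end, in the units of the state.
- manip.sense(): the state, without advancing time (a new reading comes with each control period).
- optics.grab_frame(name): name is "scene" or "side" or "wrist"; returns a dict with "pixels" (480x640x3 uint8, red, green, blue), "vfov" (degrees; the focal length in pixels is half the picture's height over the tangent of half this angle, whatever the lens; pixels are square), "cx", "cy" (the principal point, pixels), "dist" ([k1, k2, p1, p2, k3] as OpenCV has them; the pictures are not rectified), "world_from_camera" (4x4, takes a point from camera to world coordinates). Camera axes: x right, y down, z forward; pixel columns grow to the right and rows downward; lengths in mm; the calibration is good to about 2 mm. A picture is of the moment at which its call begins. There is no depth.
- manip.job_done(): hands the job in; it is judged then, once.
The state is a dict: "t": time; "joint_pos": joint angles; "joint_velocities": joint speeds; "joint_torque": joint torques, N m; "tool_pos": TCP position; "tcp_rot": TCP orientation; "ft_force": force on the tool from outside, world axes, zero at the start; "wrist_torque": the same for the moment, N m; "finger_gap": opening from 0.0 (shut) to 1.0 (fully open); "gripper_force": force on a finger pad.
Only numpy, scipy, OpenCV 4.12 (cv2) and the standard library are available. Lean on these libraries where they do the work, as an engineer would, in place of code of your own. Each camera call takes 0.05 s, during which the arm holds its last target. There are 200 camera calls.

## Working session

There is one attempt and no reset: what is moved stays moved. The work goes in short steps, Python scripts to look and compute and a tool call to move; the robot and the scene stay as the last step left them, time stands still between calls to the robot, and variables do not carry over. Pictures are saved under pics/ and viewed, at most 10 in all, crops included, and the job is handed in when it is done.

Besides the shell and the picture viewer there is one more tool, called after ">>>" by a JSON object that holds its "api" and its "payload", one argument or row to a line. apply_moves: Moves the arm, as the interface text tells. Its arguments: {"type":"object","properties":{"plan":{"type":"array","items":{"type":"number"}},"newtons":{"type":"number"}},"required":["plan"]}

```bash
mkdir -p pics
python3 - <<'E'
from workcell import manip, optics
import cv2,numpy as np
print(manip.sense())
for n in("scene","side"):
    f=optics.grab_frame(n); cv2.imwrite(f"pics/{n}0.png",f["pixels"][:,:,::-1]); print(n,f["vfov"],f["cx"],f["cy"],f["dist"],np.round(f["world_from_camera"],3).tolist())
E
```

```text
{'t': 0.0, 'joint_pos': array([ 1.30011853,  0.46945346, -0.04860281,  1.5336758 ,  0.02410871,
        1.14102129, -0.08223011]), 'joint_velocities': array([ 0.00146349, -0.00017522, -0.00150055,  0.0006901 ,  0.00058815,
        0.00017357, -0.00109135]), 'joint_torque': array([-7.76244287e-04, -5.10323167e+01, -4.69549012e-02, -2.37716478e+01,
        1.06591676e-02,  7.55999121e-03, -4.30508962e-07]), 'tool_pos': array([ 161.48750613, -654.79764428,  230.26103063]), 'tcp_rot': array([ 9.92694607e-01,  1.20650091e-01, -1.57163431e-04, -9.73319542e-04]), 'ft_force': array([ 0.19573032,  0.32262856, -0.48139801]), 'wrist_torque': array([-0.07617914, -0.01771529, -0.04984502]), 'gripper_force': 0.0, 'finger_gap': 0.9969310205919664}
scene 51.77940637019192 321.17654089695156 227.21102569733486 [0.03859912 0.         0.         0.         0.        ] [[0.717, -0.354, 0.601, -20.432], [-0.697, -0.387, 0.604, -582.447], [0.019, -0.851, -0.524, 567.084], [0.0, 0.0, 0.0, 1.0]]
side 44.82350009577714 319.59351809764104 237.6264489614702 [-0.14340422  0.          0.          0.          0.        ] [[0.998, 0.048, -0.036, 572.833], [0.058, -0.624, 0.779, -852.289], [0.015, -0.78, -0.626, 763.173], [0.0, 0.0, 0.0, 1.0]]
```

View pics/scene0.png

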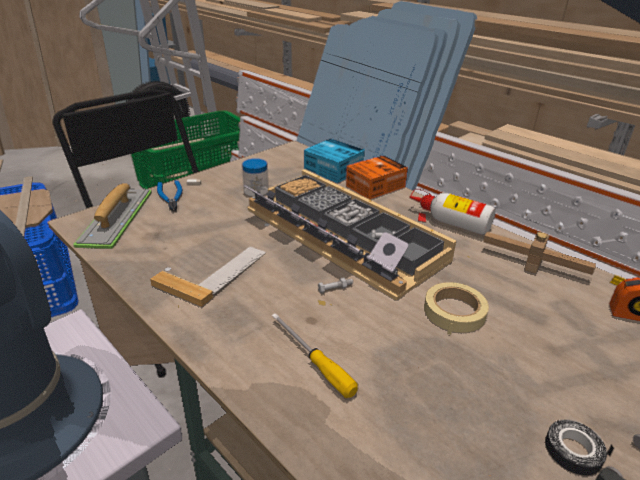

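View pics/side0.png

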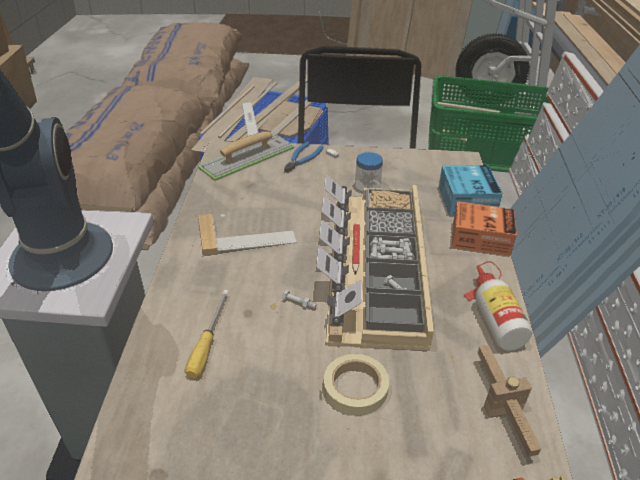

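The left four tags lie forward and the rightmost one lies back. From left (far) to right (near), the bins are pins, nuts, bolts, single bolt and empty. In the side picture the rack spans about (360,190) to (430,345), and the bolt on the table is at (298,299). I'll zoom in to confirm and to localise.

Run:
```python
import cv2
a=cv2.imread("pics/side0.png")[170:354,270:450]; b=cv2.imread("pics/scene0.png")[165:300,240:460]
cv2.imwrite("pics/sc.png",cv2.resize(a,None,fx=3.2,fy=3.2,interpolation=cv2.INTER_CUBIC))
cv2.imwrite("pics/bc.png",cv2.resize(b,None,fx=3.6,fy=3.6,interpolation=cv2.INTER_CUBIC))
```

```text
(no output)
```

View pics/sc.png

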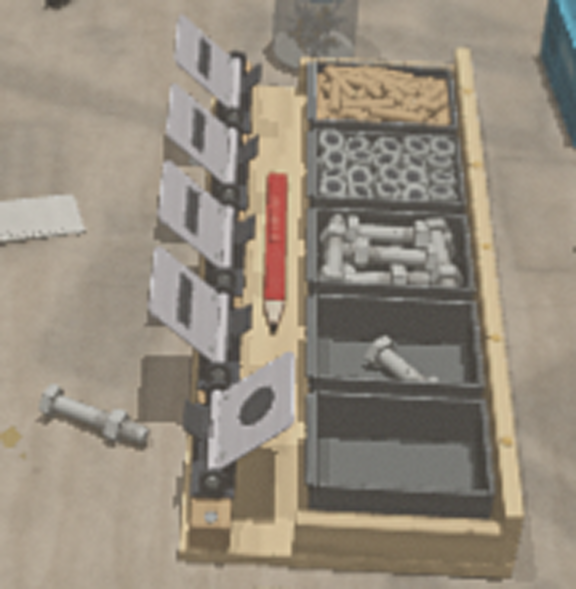

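View pics/bc.png

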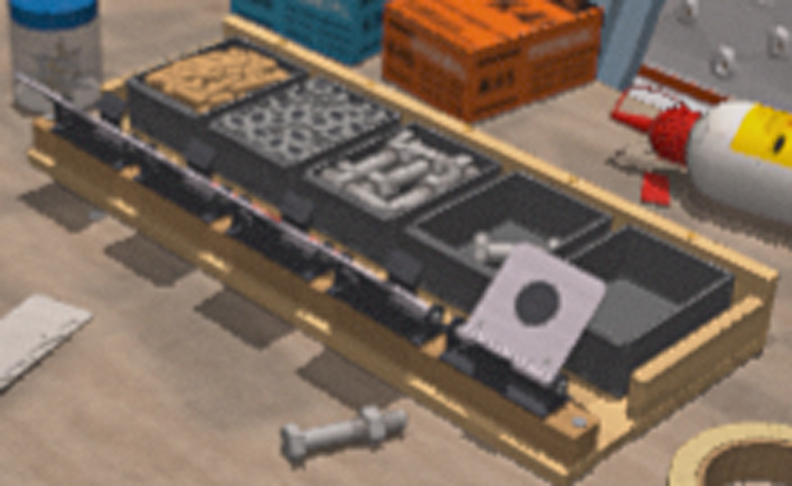

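```bash
cat > h.py <<'E'
import numpy as np,cv2
from workcell import manip,optics
def ray(f,px,z):
    fl=240/np.tan(np.radians(f["vfov"]/2)); K=np.array([[fl,0,f["cx"]],[0,fl,f["cy"]],[0,0,1.]])
    u=cv2.undistortPoints(np.array([[px]],float),K,np.array(f["dist"],float))[0,0]
    T=np.array(f["world_from_camera"]); d=T[:3,:3]@[u[0],u[1],1]; o=T[:3,3]
    return np.round(o+d*(z-o[2])/d[2],1)
E
python3 - <<'E'
from h import *
f=optics.grab_frame("side")
for n,c,z in [("L1 free far",(178,15),83),("L1 free near",(177,64),83),("L2 far",(171,86),83),("L2near",(168,137),83),("L3far",(164,162),83),("L3 near",(160,226),83),("L4far",(155,249),83),("L4near",(149,319),83),("bar1",(206,59),63),("bar4",(186,303),63),("disc5",(257,405),63),("L5free far",(294,353),83),("back near",(522,516),50),("back far",(469,48),50),("jar",(0,0),0)]:
    print(n,ray(f,(270+(c[0]+.5)/3.2-.5,170+(c[1]+.5)/3.2-.5),z))
g=optics.grab_frame("scene")
for n,c,z in [("disc5",(538,303),63),("back near",(775,275),50),("back far",(228,17),50),("L4near",(438,316),83),("L1far",(15,75),83)]:
    print(n,ray(g,(240+(c[0]+.5)/3.6-.5,165+(c[1]+.5)/3.6-.5),z))
print(ray(g,(255,165),77),"jar")
E
```

```text
L1 free far [533.6 213.5  83. ]
L1 free near [535.9 154.4  83. ]
L2 far [533.4 129.   83. ]
L2near [534.5  73.8  83. ]
L3far [533.4  48.   83. ]
L3 near [534.6 -13.7  83. ]
L4far [532.9 -34.7  83. ]
L4near [533.2 -94.7  83. ]
bar1 [554.  191.6  63. ]
bar4 [552.2 -57.3  63. ]
disc5 [ 594. -137.   63.]
L5free far [ 612.5 -116.3   83. ]
back near [ 732.7 -196.1   50. ]
back far [736.2 240.1  50. ]
jar [391.6 354.2   0. ]
disc5 [ 596.4 -139.5   63. ]
back near [ 726.7 -196.9   50. ]
back far [728.3 237.5  50. ]
L4near [ 527.7 -131.5   83. ]
L1far [531.  209.7  83. ]
[621.2 287.8  77. ] jar
```

Both views agree: wrong tags are places 1–3 (y≈184, 102, 20; push back) and place 5 (y≈−144; pull forward). The pin line is at x≈573.5 and the rack yaw is about 0. I'll shut the fingers, square the yaw, and go behind tag 5.

>>> {"api": "apply_moves", "payload": {
  "plan": [0,0,0,0,6.93,0,0,0,0,6.93,0,0.03,-0.032,0,0,0,0.03,-0.032,0,0,0,0.03,-0.032,0,0,0,0.03,-0.032,0,0,0,0.03,-0.032,0,0,0,0.03,-0.032,0,0,0,0.03,-0.032,0,0,0,0.03,-0.032,0,0],
  "newtons": 20
}}

```text
t: 1.2
tool_pos: [402.6, -397.9, 231.4]
tcp_rot: [1.0, -0.0, 0.0, 0.0]
ft_force: [0.6, -1.2, -0.3]
finger_gap: 0.002
gripper_force: 0.0
```

>>> {"api": "apply_moves", "payload": {
  "plan": [0,0.03,-0.032,0,0,0,0.03,-0.032,0,0,0,0.03,-0.032,0,0,0,0.03,-0.032,0,0,0,0.03,-0.032,0,0,0,0.03,-0.032,0,0,0,0.03,-0.032,0,0,0,0.03,-0.032,0,0,0,0,0,0,0,0,0,0,0,0]
}}

```text
t: 2.2
tool_pos: [642.0, -142.1, 230.7]
tcp_rot: [1.0, 0.001, -0.0, -0.0]
ft_force: [-1.0, -1.6, 0.9]
finger_gap: 0.001
gripper_force: 0.0
```

>>> {"api": "apply_moves", "payload": {
  "plan": [0,0,0,0.03,0,0,0,0,0.03,0,0,0,0,0.03,0,0,0,0,0.025,0,0,0,0,0.02,0,0,0,0,0.015,0,0,0,0,0.01,0,0,0,0,0.005,0,0,0,0,0,0,0,0,0,0,0]
}}

```text
t: 3.2
tool_pos: [642.4, -143.6, 67.2]
tcp_rot: [1.0, -0.0, 0.001, 0.0]
ft_force: [0.1, 0.2, 0.4]
finger_gap: -0.002
gripper_force: 0.0
```

Run:
```python
from h import *
out=[]
for n,(r,c) in {"side":((230,370),(270,450)),"scene":((165,300),(290,460))}.items():
    p=optics.grab_frame(n)["pixels"][r[0]:r[1],c[0]:c[1],::-1]; out.append(cv2.resize(p,(390,400)))
cv2.imwrite("pics/a1.png",np.hstack(out))
```

```text
(no output)
```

View pics/a1.png

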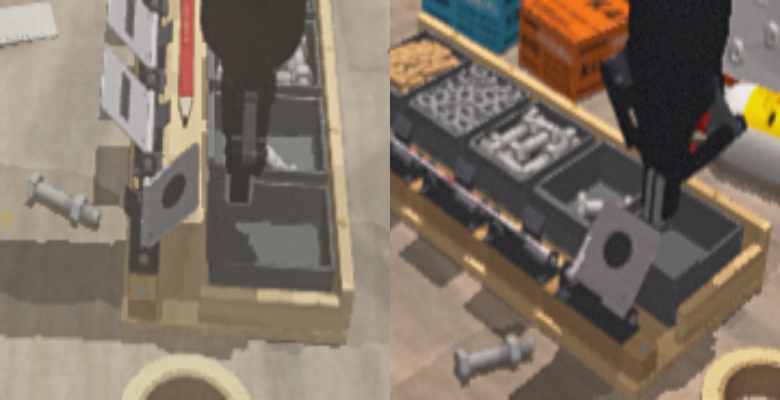

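The closed fingers stand behind leaf 5 (side crop about (240,190)) with clearance and above the bin. I'll push forward past upright now.

>>> {"api": "apply_moves", "payload": {
  "plan": [0,-0.008,0,0,0,0,-0.008,0,0,0,0,-0.008,0,0,0,0,-0.008,0,0,0,0,-0.008,0,0,0,0,-0.008,0,0,0,0,-0.008,0,0,0,0,-0.008,0,0,0,0,-0.004,0,0,0,0,0,0,0,0]
}}

```text
t: 4.3
tool_pos: [573.0, -143.5, 66.3]
tcp_rot: [1.0, -0.0, -0.0, 0.0]
ft_force: [0.3, 0.5, -0.5]
finger_gap: 0.001
gripper_force: 0.0
```

>>> {"api": "apply_moves", "payload": {
  "plan": [0,0.01,0,0,0,0,0.02,0,0,0,0,0.02,0,0,0,0,0,0,-0.04,0,0,0,0,-0.04,0,0,0,0,-0.04,0,0,0,0,0,0,0,0,0,0,0,0,0,0,0,0,0,0,0,0,0]
}}

```text
t: 5.3
tool_pos: [623.0, -143.3, 184.6]
tcp_rot: [1.0, 0.0, -0.001, -0.0]
ft_force: [-0.7, 0.7, -0.2]
finger_gap: -0.003
gripper_force: 0.0
```

Run:
```python
from h import *
out=[]
for n,(r,c) in {"side":((170,370),(270,450)),"scene":((165,300),(240,460))}.items():
    p=optics.grab_frame(n)["pixels"][r[0]:r[1],c[0]:c[1],::-1]; out.append(cv2.resize(p,(390,400)))
cv2.imwrite("pics/a2.png",np.hstack(out))
```

```text
(no output)
```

View pics/a2.png

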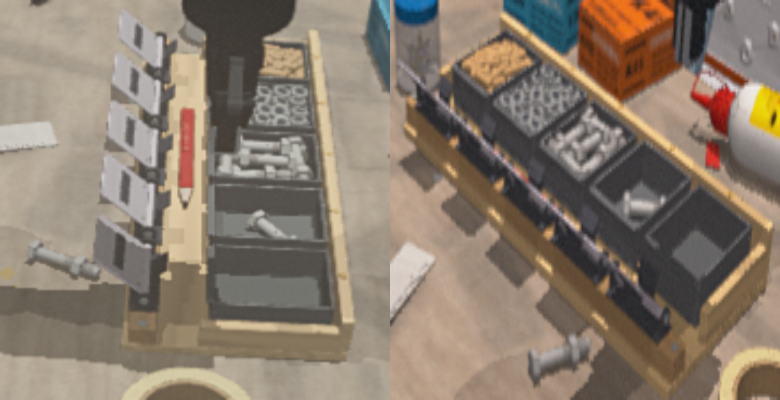

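Tag 5 now lies forward with its bar up (side crop at (125,255)), and nothing else has moved. Next is the front of tag 3.

>>> {"api": "apply_moves", "payload": {
  "plan": [0,-0.024,-0.033,0,0,0,-0.024,-0.033,0,0,0,-0.024,-0.033,0,0,0,-0.024,-0.033,0,0,0,-0.024,-0.033,0,0,0,0,0,0.04,0,0,0,0,0.04,0,0,0,0,0.03,0,0,0,0,0.01,0,0,0,0,0,0]
}}

```text
t: 6.4
tool_pos: [502.8, 21.6, 65.0]
tcp_rot: [1.0, 0.0, -0.002, 0.0]
ft_force: [-0.1, -0.6, 0.1]
finger_gap: 0.001
gripper_force: 0.0
```

>>> {"api": "apply_moves", "payload": {
  "plan": [0,0.008,0,0,0,0,0.008,0,0,0,0,0.008,0,0,0,0,0.008,0,0,0,0,0.008,0,0,0,0,0.008,0,0,0,0,0.008,0,0,0,0,0.008,0,0,0,0,0.005,0,0,0,0,0,0,0,0]
}}

```text
t: 7.4
tool_pos: [573.6, 21.6, 66.3]
tcp_rot: [1.0, -0.0, 0.0, -0.0]
ft_force: [0.3, 0.2, 0.0]
finger_gap: 0.001
gripper_force: 0.0
```

>>> {"api": "apply_moves", "payload": {
  "plan": [0,-0.01,0,0,0,0,-0.02,0,0,0,0,-0.039,0,0,0,0,0,0,-0.04,0,0,0,0,-0.04,0,0,0,-0.041,0,0,0,0,-0.041,0,0,0,0,0,0,0,0,0,0,0,0,0,0,0,0,0]
}}

```text
t: 8.4
tool_pos: [503.0, 102.2, 145.9]
tcp_rot: [1.0, -0.001, -0.001, 0.001]
ft_force: [0.2, 0.3, -0.1]
finger_gap: -0.005
gripper_force: 0.0
```

Run:
```python
from h import *
out=[]
for n,(r,c) in {"side":((170,370),(270,450)),"scene":((165,300),(240,460))}.items():
    p=optics.grab_frame(n)["pixels"][r[0]:r[1],c[0]:c[1],::-1]; out.append(cv2.resize(p,(390,400)))
cv2.imwrite("pics/a3.png",np.hstack(out))
```

```text
(no output)
```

View pics/a3.png

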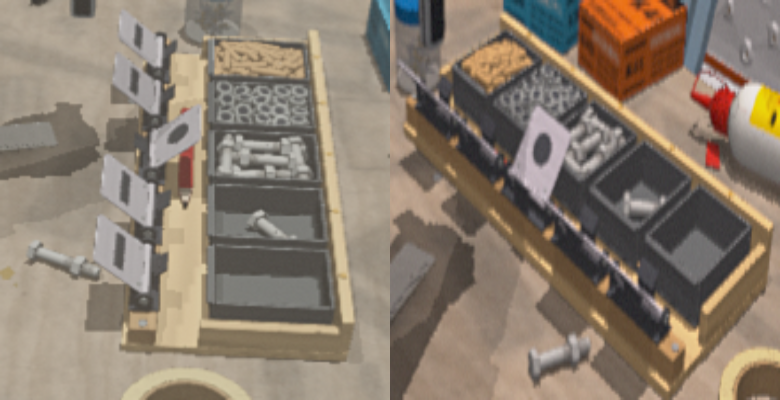

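Tag 3 now lies back with its disc up (side crop at (177,135)). I'll do the same for tags 2 and 1.

>>> {"api": "apply_moves", "payload": {
  "plan": [0,0,0,0.035,0,0,0,0,0.03,0,0,0,0,0.015,0,0,0,0,0,0,0,0,0,0,0,0,0.008,0,0,0,0,0.008,0,0,0,0,0.008,0,0,0,0,0.008,0,0,0,0,0.008,0,0,0]
}}

```text
t: 9.5
tool_pos: [544.8, 103.6, 66.5]
tcp_rot: [1.0, -0.0, 0.0, -0.0]
ft_force: [0.3, 0.4, 0.1]
finger_gap: -0.001
gripper_force: 0.1
```

>>> {"api": "apply_moves", "payload": {
  "plan": [0,0.008,0,0,0,0,0.008,0,0,0,0,0.008,0,0,0,0,0.008,0,0,0,0,0.005,0,0,0,0,0,0,0,0,0,-0.01,0,0,0,0,-0.02,0,0,0,0,-0.039,0,0,0,0,0,0,0,0]
}}

```text
t: 10.5
tool_pos: [504.5, 103.1, 65.3]
tcp_rot: [1.0, 0.001, -0.004, 0.001]
ft_force: [0.3, -0.3, 0.7]
finger_gap: 0.002
gripper_force: 0.0
```

>>> {"api": "apply_moves", "payload": {
  "plan": [0,0,0,-0.04,0,0,0,0,-0.04,0,0,0,-0.041,0,0,0,0,-0.041,0,0,0,0,0,0.035,0,0,0,0,0.03,0,0,0,0,0.015,0,0,0,0,0,0,0,0.008,0,0,0,0,0.008,0,0,0]
}}

```text
t: 11.5
tool_pos: [529.0, 186.0, 67.7]
tcp_rot: [1.0, 0.0, 0.001, -0.0]
ft_force: [0.2, -0.2, -0.4]
finger_gap: -0.004
gripper_force: 0.2
```

>>> {"api": "apply_moves", "payload": {
  "plan": [0,0.008,0,0,0,0,0.008,0,0,0,0,0.008,0,0,0,0,0.008,0,0,0,0,0.008,0,0,0,0,0.008,0,0,0,0,0.005,0,0,0,0,0,0,0,0,0,-0.01,0,0,0,0,-0.02,0,0,0]
}}

```text
t: 12.5
tool_pos: [550.6, 185.5, 66.2]
tcp_rot: [1.0, -0.001, 0.0, -0.0]
ft_force: [0.2, 1.1, 0.9]
finger_gap: -0.002
gripper_force: 0.0
```

>>> {"api": "apply_moves", "payload": {
  "plan": [0,-0.039,0,0,0,0,0,0,-0.04,0,0,0,0,-0.04,0,0,0,0,-0.04,0,0,-0.02,0,0,0,0,0,0,0,0,0,0,0,0,0,0,0,0,0,0,0,0,0,0,0,0,0,0,0,0]
}}

```text
t: 13.5
tool_pos: [491.8, 185.5, 185.6]
tcp_rot: [1.0, -0.0, -0.001, 0.0]
ft_force: [-0.4, 0.3, -0.2]
finger_gap: 0.0
gripper_force: 0.0
```

Run:
```python
from h import *
out=[]
for n,(r,c) in {"side":((170,370),(270,450)),"scene":((165,300),(240,460))}.items():
    p=optics.grab_frame(n)["pixels"][r[0]:r[1],c[0]:c[1],::-1]; out.append(cv2.resize(p,(390,400)))
cv2.imwrite("pics/a4.png",np.hstack(out))
```

```text
(no output)
```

View pics/a4.png

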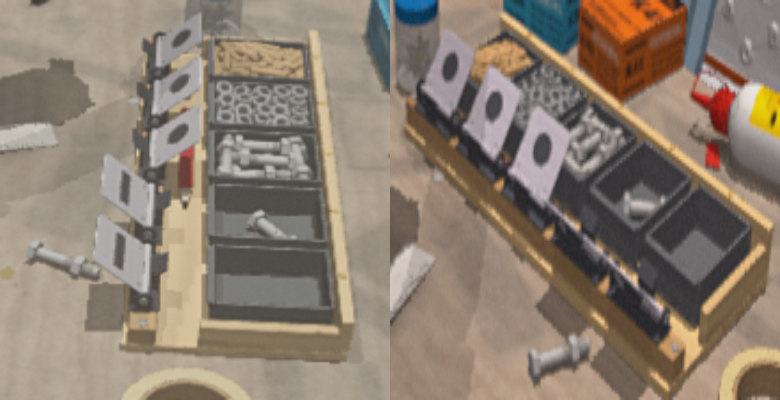

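The discs of tags 1–3 are up and back (side crop (180,37), (180,85), (177,135)), and the bars of tags 4 and 5 are forward. Everything around the rack is undisturbed and the arm is clear, so I'll hand in.

```bash
python3 -c "
from workcell import manip
print(manip.job_done())"
```

```text
the job is handed in; nothing more can be done
None
```

I pushed over the four wrong tags and handed the job in: in the last pictures the three full bins' tags lie back with the disc up, the other two lie forward with the bar up, and nothing around the rack appears to have moved; the hand-in gave no verdict.

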